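# Close a two-part press mould on its guide pins and latch it

## Task

Take the upper half of the plaster mould off the sloping drying rack by its wooden handle and lower it gently, kept level, over the two guide pins until it lies fully home on the lower half. Let go of it, then swing the little steel latch round over its edge, square across, so the mould is locked shut. Leave the other things on the table where they are.

Things in the scene. Friction and masses are not known exactly. Their poses are not given: they have to be found in the camera images.
- plate: Upper half of the mould, 0.5-0.8 kg: white plaster slab 130 (x) x 210 (y) x 20 mm, origin at the centre of its flat underside, z out of its top, centre of mass on the z axis. Below it a raised block 60 (x) x 80 (y) x 10 mm. Two through holes, 14.5 mm in diameter, at x = 0, y = +72 and -72 mm. Starts on the rack, tilted 30 degrees. Fits the pins either way round.
- handle (a point): Middle of the wooden bar handle on top of the upper half, at plate x = 0, y = 0, z = 41 mm (axes as the plate's). The bar is 22 mm thick (x), 90 mm long (y) and 42 mm high (plate z = 20 to 62 mm); its flat sides face +x and -x.
- mould: Lower half, fixed: plywood board 160 (x) x 340 (y) x 15 mm, origin at the centre of its underside, on the table, z up. On it a plaster block 130 (x) x 210 (y) mm, flat top at z = 60 mm, with a recess 80 (x) x 100 (y) x 20 mm deep in the middle. The latch post, 22 mm in diameter, stands at x = 0, y = +135 mm.
- seat (a point): Centre of the lower half's flat top (mould x = 0, y = 0, z = 60 mm), where the upper half's origin belongs, its y axis along the mould's y axis (either way). Two upright steel guide pins, 12 mm in diameter, stand at y = +72 and -72 mm from here and rise 44 mm above it; their tips taper from 32 mm up.
- rack: Wooden drying rack, fixed, 155 x 194 mm: two rails at y = +85 and -85 mm rise at 30 degrees towards its +x; the low side, -x, faces roughly to the robot. Origin on the table 50 mm in front (-x) of its middle; at the middle the rails' upper faces are 85 mm high, at the rear 125. Stops at their foot, 12 mm above the rail, keep the upper half from sliding.
- latch (a joint): Latch angle in rad about its upright post. At 0 the arm points along the mould's -x (open); growing values turn it anticlockwise seen from above; at 1.57 it points along the mould's -y, square across the upper half's edge (shut). Stops at -0.6 and 1.7. Slight friction (0.03 N m); it stays where left.
- latch_knob (a point): Top centre of the latch's upright wooden knob, 14 mm in diameter, 34 mm tall, 33 mm from the post's axis, its top 125.5 mm above the table. It stands on the steel latch arm: 43 mm long, 18 mm wide, 8 mm thick, top at 91.5 mm. The arm passes 3.5 mm above the upper half when that is fully home, and clears the pin.
- brush: Bystander, to be left alone: brush, 160 mm long; origin at its middle, underside.
- spatula: Bystander, to be left alone: spatula, 160 mm long; origin at its middle, underside.
- jar: Bystander, to be left alone: grey lidded jar, 60 mm in diameter, 85 mm tall; origin at the centre of its underside.
- bowl: Bystander, to be left alone: terracotta bowl, 100 mm across, 45 mm tall; origin at the centre of its underside.
- mug: Bystander, to be left alone: white mug, 80 mm across, 90 mm tall; origin at the centre of its underside.
- vase: Bystander, to be left alone: terracotta vase, 100 mm across, 120 mm tall; origin at the centre of its underside.
- tin: Bystander, to be left alone: plain metal can, 70 mm across, 100 mm tall; origin at the centre of its underside.
There are look-alikes about, which are no part of the job. What is shaped like the plate but black or yellow is not meant.

How it is judged:
On the way, in this order (a step that is already met when the one before it is completed fails the run):
1. the upper half lies fully home on the lower half, level, and is let go (horizontal distance between plate and seat below 0.004 m and z of plate in the frame of mould between 0.056 and 0.0625 m and angle between plate's own z axis and vertical below 0.04 rad and angle between the y axis of plate and the y axis of mould, either way round below 0.05 rad and contact force between plate and the fingers below 0.3 N), for 0.2 s.
2. the latch is swung over its edge (value of joint latch above 1.3 rad), for 0.1 s.
At the end, for the whole second after the job is handed in: The upper half lies on the lower half, its origin within 4 mm of the seat sideways and 2.5 mm in height, level within 0.04 rad and aligned within 0.05 rad (either way round), at rest and released; the latch is past 1.3 rad (square across the edge is 1.57) (all of step 1 and value of joint latch above 1.3 rad and linear speed of plate below 0.02 m/s); the robot touches nothing.
It fails at once if the upper half is dropped or rammed onto the lower half (more than 60 N between them) (contact force between plate and mould above 60 N).
It fails at once if the upper half is let fall along the pins (faster than 0.4 m/s, a drop of some 8 mm) (horizontal distance between plate and seat below 0.02 m and z of plate in the frame of mould below 0.095 m and linear speed of plate above 0.4 m/s).
It fails at once if the upper half is tipped more than 0.2 rad (11 degrees) while on the pins (horizontal distance between plate and seat below 0.02 m and z of plate in the frame of mould below 0.095 m and angle between plate's own z axis and vertical above 0.2 rad).
It fails at once if another thing on the table is shifted by more than 30 mm (distance of any of brush, spatula, jar, bowl, mug, vase, tin from where it was at the start of the episode above 0.03 m).
It also fails if it takes over 67 s, if anything falls off the work surface, if the arm or the gripper's body presses on something with over 40 N, if the wrist force passes 120 N, or if a joint passes its speed limit or range.

## Robot

A 6-joint arm with a two-finger parallel gripper is mounted at the origin on the work surface. World frame = base frame: x ahead of the robot, y to its left, z up, the work surface at z = 0. Lengths are in m, angles in rad, forces in N, time in s.
With the tool pointing down it reaches from about 0.35 to 0.775 m from the base axis. Payload 5.5 kg.
Tool frame: the origin (TCP) lies between the finger pads; the fingertips stand 14 mm ahead of it and the grasp point (between the pads) lies 5 mm behind it; x points along the fingers, y is the direction in which the jaws open and shut, and the axes are right-handed (so a half turn about x gives the same grasp; the last joint's range is limited). The gripper opens to 85 mm and grips with 20 to 120 N. Pads are 22 mm wide; open, the fingers measure 114 mm over their backs; the gripper's body (76 mm by 85 mm) begins 54 mm behind the grasp point. The pads swing forward as they close: fully open they stand 13 mm farther back than shut.
Start: joints at [1.208, 0.313, 0.046, 1.304, 0, 1.431], TCP at [0.127, 0.561, 0.245] pointing down, gripper open.
Joint ranges: [-2.76, 2.76], [-0.86, 1.69], [-1.03, 1.26], [-2.2, 2.34], [-1.47, 1.5], [-3.14, 3.14]. Speed limits (rad/s): [2.57, 2.57, 3.14, 3.14, 3.14, 3.14].

## Interface

Orientations are given as a unit quaternion [x, y, z, w].
In Python, from rig import r gives the robot as it stands.
- The arm moves only by the shell command python3 -m creep 'ROWS' [OPENING] [FORCE]. ROWS is JSON, a list of rows, each an object of numbers: "dx", "dy", "dz": the shift along the tool's x, y, z in mm; "ax", "ay", "az": the turn, a rotation vector about the tool's x, y, z in degrees. In form: [{"dx": .., "dy": .., "dz": .., "ax": .., "ay": .., "az": ..}, ...]. A call has 1 to 20 rows; each row shifts and turns the commanded pose from where the row before left it, along the tool's axes as they then stand; what a row does not reach is not made up. A row lasts 1/8 s, in which the tool goes at most 62.5 mm and 10.7 degrees, less where a joint would pass 70% of its speed; a pose out of reach is approached as far as the arm can. A call with a gripper value outside its range is refused whole. OPENING is the closure, from 0 (fully open) to 1 (shut), set as the call begins (- or left out, the last holds). The fingers move at their own pace and stop on an object; FORCE is the grip in N (left out, the last holds). Time passes only in rows, so rows that do not move let the fingers close. It gives the time, the measured TCP pose, the force and the opening at its end, in the units of the state.
- r.sense(): the state, without advancing time (a new reading comes with each control period).
- r.camera(name): name is "side" or "top" or "wrist"; returns the picture (384x512x3 uint8, blue, green, red); there is no depth.
- r.camera_info(name): a dict with "fov_y" (degrees; the focal length in pixels is half the picture's height over the tangent of half this angle, whatever the lens; pixels are square), "cx", "cy" (the principal point, pixels), "dist_coeffs" ([k1, k2, p1, p2, k3] as OpenCV has them; the pictures are not rectified), "R" (3x3) and "t" (3): a world point X has camera coordinates R X + t. Camera axes: x right, y down, z forward; pixel columns grow to the right and rows downward; lengths in m; the calibration is good to about 2 mm. A picture is of the moment at which its call begins: read the wrist's pose just before it. camera_info takes no time and is no camera call; for the wrist camera it gives the pose at the moment of the call.
- r.job_done(): hands the job in, once; it reports no verdict.
The state is a dict: "t": time; "q": joint angles; "qd": joint speeds; "joint_efforts": joint torques, N m; "position": TCP position; "tcp_rot": TCP orientation; "contact_force": force on the tool from outside, world axes, zero at the start; "moment": the same for the moment, N m; "gripper_width": opening from 0.0 (shut) to 1.0 (fully open).
Only numpy, scipy, OpenCV 4.12 (cv2) and the standard library are available. Lean on these libraries where they do the work, as an engineer would, in place of code of your own. Each camera call takes 0.05 s, during which the arm holds its last target. There are 200 camera calls.

## Working session

There is one attempt and no reset: what is moved stays moved. The work goes in short steps, Python scripts to look and compute and a shell command to move; the robot and the scene stay as the last step left them, time stands still between calls to the robot, and variables do not carry over. Pictures are saved under pics/ and viewed, about 8 in all and at most 12, crops included, and the job is handed in when it is done.

```bash
ls; mkdir -p pics
python3 - <<'E'
from rig import r
import cv2,numpy as np
a=r.camera("top");b=r.camera("side")
cv2.imwrite("pics/top0.png",a);cv2.imwrite("pics/side0.png",b)
s=r.sense();print(s["t"],s["position"],s["tcp_rot"],s["gripper_width"])
for n in("top","side"):
  i=r.camera_info(n);print(n,i["fov_y"],i["cx"],i["cy"],i["dist_coeffs"],np.round(i["R"],3).tolist(),i["t"])
E
```

```text
pics
0.1 [0.1269223  0.56036068 0.24450414] [ 0.07805164  0.70285487 -0.07919653  0.7025887 ] 0.9958991902376348
top 43.47872973667457 257.95079006188104 189.99414651458295 [-0.09660789  0.          0.          0.          0.        ] [[-0.007, -1.0, -0.001], [-0.998, 0.007, -0.064], [0.064, 0.001, -0.998]] [0.00790285 0.53744878 1.78584871]
side 45.26431539810814 254.44557964901463 192.992026282598 [-0.1634873  0.         0.         0.         0.       ] [[0.98, -0.198, 0.003], [-0.133, -0.668, -0.732], [0.147, 0.717, -0.681]] [-0.5183194   0.15332371  1.65778348]
```

View pics/top0.png

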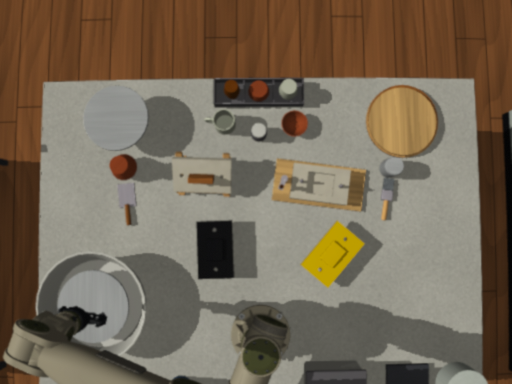

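View pics/side0.png

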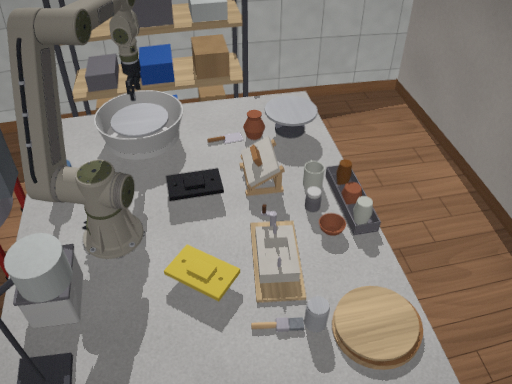

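The top view shows the white plate on the rack at about (203,177) with its handle at (202,180). The mould is at about (320,185), with the latch post at its left end near (284,183). Next I zoom in on both.

```bash
cat > h.py <<'E'
from rig import r
import cv2,numpy as np
from scipy.spatial.transform import Rotation as Ro
def cam(i):
    f=192/np.tan(np.radians(i["fov_y"]/2))
    return np.array([[f,0,i["cx"]],[0,f,i["cy"]],[0,0,1]]),np.array(i["dist_coeffs"]),np.array(i["R"]),np.array(i["t"])
def ray(i,uv):
    K,d,R,t=cam(i);p=cv2.undistortPoints(np.array([[uv]],float),K,d)[0,0]
    v=R.T@np.array([p[0],p[1],1]);return -R.T@t,v/np.linalg.norm(v)
def onz(i,uv,z):
    o,v=ray(i,uv);return o+v*(z-o[2])/v[2]
def proj(i,X):
    K,d,R,t=cam(i);return cv2.projectPoints(np.array(X,float).reshape(-1,1,3),cv2.Rodrigues(R)[0],t,K,d)[0][:,0]
def tri(i,a,j,b):
    o,v=ray(i,a);p,w=ray(j,b)
    s=np.linalg.lstsq(np.c_[v,-w],p-o,rcond=None)[0];A=o+s[0]*v;B=p+s[1]*w
    return (A+B)/2,np.linalg.norm(A-B)
E
python3 - <<'E'
import cv2,numpy as np
a=cv2.imread("pics/top0.png");b=cv2.imread("pics/side0.png")
A=cv2.resize(a[145:215,165:375],None,fx=3.8,fy=3.8,interpolation=cv2.INTER_CUBIC)
B=cv2.resize(b[135:300,225:315],None,fx=3.5,fy=3.5,interpolation=cv2.INTER_CUBIC)
cv2.imwrite("pics/c1.png",A);print(A.shape);cv2.imwrite("pics/c2.png",B);print(B.shape)
E
```

```text
(266, 798, 3)
(578, 315, 3)
```

View pics/c1.png

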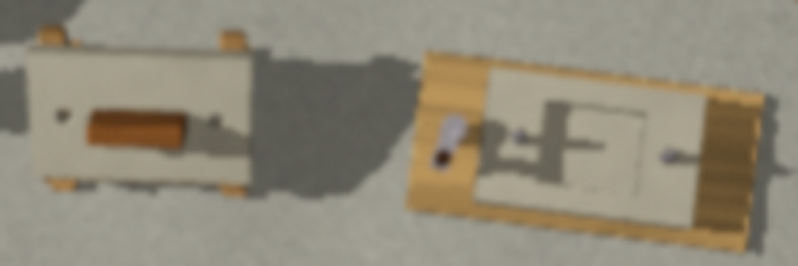

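The zoom shows the handle at crop (137,129), the holes at (63,116) and (214,122), the pins at (520,135) and (670,156), and the dark knob at (443,158). The latch is open, pointing down in the picture, which is the mould's -x.

Run:
```python
from h import *
T=r.camera_info("top");S=r.camera_info("side")
c=lambda u,v:((u+.5)/3.8-.5+165,(v+.5)/3.8-.5+145)
cor=[onz(T,c(*p),.015) for p in[(428,52),(765,95),(747,250),(408,208)]]
print("board",np.round(cor,4).tolist(),"ctr",np.mean(cor,0),[np.linalg.norm(cor[i]-cor[i-1]) for i in range(4)])
p1,p2=onz(T,c(520,135),.1),onz(T,c(670,156),.1)
print("pins",p1,p2,np.linalg.norm(p1-p2),(p1+p2)/2,"yaw",np.degrees(np.arctan2(-(p1-p2)[0],(p1-p2)[1])))
print("knob",onz(T,c(443,158),.1255))
def blob(n,box):
    a=cv2.imread(n);h=cv2.cvtColor(a,cv2.COLOR_BGR2HSV);m=cv2.inRange(h,(3,130,60),(18,255,255))
    k=np.zeros_like(m);x,y,X,Y=box;k[y:Y,x:X]=m[y:Y,x:X]
    q=np.argwhere(k)[:,::-1].astype(np.float32);print(len(q),q.mean(0),cv2.minAreaRect(q));return q.mean(0)
a=blob("pics/top0.png",(180,165,225,192));b=blob("pics/side0.png",(243,140,270,172))
print("handle",tri(T,a,S,b))
# plate holes on top face: centre heights depends on x; at middle rail top .085 
h1,h2=onz(T,c(63,116),.11),onz(T,c(214,122),.11);print("holes",h1,h2,np.linalg.norm(h1-h2),"yaw",np.degrees(np.arctan2((h1-h2)[0]*-1,(h1-h2)[1])))
pc=[onz(T,c(*p),z) for p,z in[((27,52),.13),((250,52),.13),((250,186),.07),((32,183),.07)]];print("plate",np.round(pc,4).tolist())
```

```text
board [[0.6567, -0.0696, 0.015], [0.6117, -0.4045, 0.015], [0.4579, -0.3832, 0.015], [0.5021, -0.0483, 0.015]] ctr [ 0.55710431 -0.22641706  0.015     ] [np.float64(0.1560539707538367), np.float64(0.3378977533124673), np.float64(0.15526131669526572), np.float64(0.33776223845724274)]
pins [ 0.56633451 -0.15209415  0.1       ] [ 0.54549951 -0.29361011  0.1       ] 0.1430414775793954 [ 0.55591701 -0.22285213  0.1       ] yaw -8.375330750950711
knob [ 0.54331198 -0.07807645  0.1255    ]
205 [200.75122 178.66829] ((200.5, 179.0), (8.0, 25.0), 90.0)
57 [256.3158  157.49123] ((255.3823699951172, 156.0294189453125), (18.675243377685547, 6.063390731811523), 75.96376037597656)
handle (array([0.57585988, 0.20745122, 0.107042  ]), np.float64(0.004301779992184148))
holes [0.58659291 0.2773751  0.11      ] [0.57980603 0.1353363  0.11      ] 0.14220085519912523 yaw -2.735616980880491
plate [[0.6448, 0.3081, 0.13], [0.6429, 0.1002, 0.13], [0.5218, 0.1041, 0.07], [0.5262, 0.3135, 0.07]]
```

View pics/c2.png

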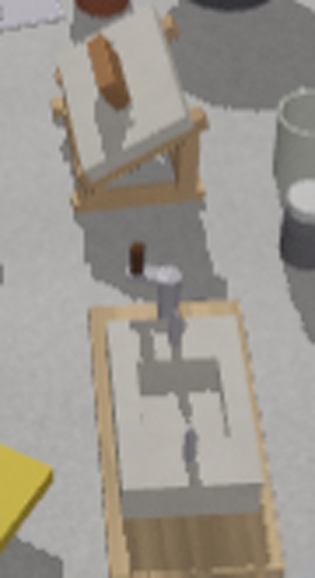

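The plate estimates agree: handle near (0.572, 0.206, 0.123), and pin spacing 143 mm against the stated 144. Next I work out the move to a hover along the plate normal.

```bash
cat >> h.py <<'E'
def state():
    s=r.sense();return np.array(s["position"]),Ro.from_quat(s["tcp_rot"]),s
def toolR(yaw,tilt,sgn=1):
    "tool gripping plate with given yaw (deg) & tilt (deg, +x side up); jaws along plate x"
    P=Ro.from_euler('z',yaw,degrees=True)*Ro.from_euler('y',-tilt,degrees=True)
    M=P.as_matrix();x=-M[:,2];y=sgn*M[:,0];return Ro.from_matrix(np.c_[x,y,np.cross(x,y)])
def need(p,R):
    "translation first (tool mm), then rotation vector (deg)"
    p0,R0,s=state();print("t",round(s["t"],2),"d",np.round(R0.inv().apply(p-p0)*1000,1),"rot",np.round((R0.inv()*R).as_rotvec(degrees=True),2),
      "pos",np.round(p0,4),"F",np.round(s["contact_force"],1),"w",round(s["gripper_width"],3))
E
python3 - <<'E'
from h import *
print(state()[1].as_matrix().round(3))
H=np.array([.572,.206,.123])
for g in(1,-1):
    R=toolR(-2,30,g);x=R.as_matrix()[:,0];need(H-x*.125,R)
E
```

```text
[[-0.001  0.221  0.975]
 [-0.002  0.975 -0.221]
 [-1.    -0.002 -0.   ]]
t 0.1 d [  13.6 -258.9  451. ] rot [ 77.31 -20.66  25.11] pos [0.1269 0.5604 0.2445] F [ 0.1 -1.1 -0.6] w 0.996
t 0.1 d [  13.6 -258.9  451. ] rot [-98.16 -26.4  -21.72] pos [0.1269 0.5604 0.2445] F [ 0.1 -1.1 -0.6] w 0.996
```

```bash
python3 -m creep '[{"dx":-60},{"dx":-20,"dy":-20,"dz":34},{"dy":-24,"dz":42},{"dy":-24,"dz":42},{"dy":-24,"dz":42},{"dy":-24,"dz":42},{"dy":-24,"dz":42},{"dy":-24,"dz":42},{"dy":-24,"dz":42},{"dy":-24,"dz":42},{"dy":-24,"dz":42},{"dy":-23,"dz":39}]' 0
python3 -c "
from h import *
print(np.round(r.sense()['q'],3))
H=np.array([.572,.206,.123])
for g in(1,-1):
    R=toolR(-2,30,g);x=R.as_matrix()[:,0];need(H-x*.125,R)"
```

```text
[ 1.208  0.314  0.045  1.304 -0.     1.431]
t 0.1 d [  13.6 -258.9  451. ] rot [ 77.31 -20.66  25.11] pos [0.1269 0.5604 0.2445] F [ 0.1 -1.1 -0.6] w 0.996
t 0.1 d [  13.6 -258.9  451. ] rot [-98.16 -26.4  -21.72] pos [0.1269 0.5604 0.2445] F [ 0.1 -1.1 -0.6] w 0.996$[0]: bad value
```

```bash
python3 -m creep '[{"dx":-60,"dy":0,"dz":0,"ax":0,"ay":0,"az":0},{"dx":-20,"dy":-20,"dz":34,"ax":0,"ay":0,"az":0},{"dx":0,"dy":-24,"dz":42,"ax":0,"ay":0,"az":0},{"dx":0,"dy":-24,"dz":42,"ax":0,"ay":0,"az":0},{"dx":0,"dy":-24,"dz":42,"ax":0,"ay":0,"az":0},{"dx":0,"dy":-24,"dz":42,"ax":0,"ay":0,"az":0}]' 0
python3 -c "
from h import *
print(np.round(r.sense()['q'],3))
H=np.array([.572,.206,.123])
for g in(1,-1):
    R=toolR(-2,30,g);x=R.as_matrix()[:,0];need(H-x*.125,R)"
```

```text
t: 0.85
position: [0.2993, 0.4018, 0.325]
tcp_rot: [0.078, 0.703, -0.079, 0.703]
contact_force: [0.1, 0.3, 1.0]
gripper_width: 1.0
[0.77  0.158 0.039 1.452 0.    0.993]
t 0.85 d [  93.7 -142.4  247.9] rot [ 77.31 -20.71  25.05] pos [0.2993 0.4018 0.325 ] F [0.1 0.3 1. ] w 1.0
t 0.85 d [  93.7 -142.4  247.9] rot [-98.17 -26.34 -21.78] pos [0.2993 0.4018 0.325 ] F [0.1 0.3 1. ] w 1.0
```

```bash
python3 -m creep '[{"dx":0,"dy":-24,"dz":42,"ax":0,"ay":0,"az":0},{"dx":0,"dy":-24,"dz":42,"ax":0,"ay":0,"az":0},{"dx":0,"dy":-24,"dz":42,"ax":0,"ay":0,"az":0},{"dx":0,"dy":-24,"dz":42,"ax":0,"ay":0,"az":0},{"dx":20,"dy":-24,"dz":42,"ax":0,"ay":0,"az":0},{"dx":20,"dy":-23,"dz":38,"ax":0,"ay":0,"az":0},{"dx":0,"dy":0,"dz":0,"ax":8.6,"ay":-2.3,"az":2.8},{"dx":0,"dy":0,"dz":0,"ax":8.6,"ay":-2.3,"az":2.8},{"dx":0,"dy":0,"dz":0,"ax":8.6,"ay":-2.3,"az":2.8},{"dx":0,"dy":0,"dz":0,"ax":8.6,"ay":-2.3,"az":2.8},{"dx":0,"dy":0,"dz":0,"ax":8.6,"ay":-2.3,"az":2.8},{"dx":0,"dy":0,"dz":0,"ax":8.6,"ay":-2.3,"az":2.8},{"dx":0,"dy":0,"dz":0,"ax":8.6,"ay":-2.3,"az":2.8},{"dx":0,"dy":0,"dz":0,"ax":8.6,"ay":-2.3,"az":2.8},{"dx":0,"dy":0,"dz":0,"ax":8.5,"ay":-2.3,"az":2.7},{"dx":0,"dy":0,"dz":0,"ax":0,"ay":0,"az":0}]' 0
python3 -c "
from h import *
print(np.round(r.sense()['q'],3))
H=np.array([.572,.206,.123])
R=toolR(-2,30,1);x=R.as_matrix()[:,0];need(H-x*.125,R)
i=r.camera_info('wrist');a=r.camera('wrist');cv2.imwrite('pics/w1.png',a);print(i)
n=-x;O=H-.041*n
P=Ro.from_matrix(np.c_[R.as_matrix()[:,1],-R.as_matrix()[:,2]*0+np.cross(n,R.as_matrix()[:,1]),n])
L=[[0,0,.062],[0,.072,.02],[0,-.072,.02]]
print(proj(i,P.apply(np.array(L))+O))
"
```

```text
t: 2.85
position: [0.5074, 0.2092, 0.2843]
tcp_rot: [0.618, 0.344, -0.364, 0.606]
contact_force: [-0.6, -0.2, 0.4]
gripper_width: 0.996
[ 0.339 -0.104 -0.465  0.718 -0.182  1.896]
t 2.85 d [ 47.1 -24.6   1. ] rot [ 0.14 -0.11  0.09] pos [0.5074 0.2092 0.2843] F [-0.6 -0.2  0.4] w 0.996
{'fov_y': 61.59959111911655, 'cx': 256.8431318223862, 'cy': 189.7151418833765, 'dist_coeffs': array([-0.08254873,  0.        ,  0.        ,  0.        ,  0.        ]), 'R': array([[ 0.86634309, -0.02865127,  0.49862688],
       [-0.16293255, -0.95994852,  0.22792943],
       [ 0.47212566, -0.27870763, -0.83631299]]), 't': array([-0.57365973,  0.24903142,  0.19794283])}
[[231.40535783 180.33452739]
 [233.53417919  97.7920402 ]
 [235.74802304 236.14133129]]
```

View pics/w1.png

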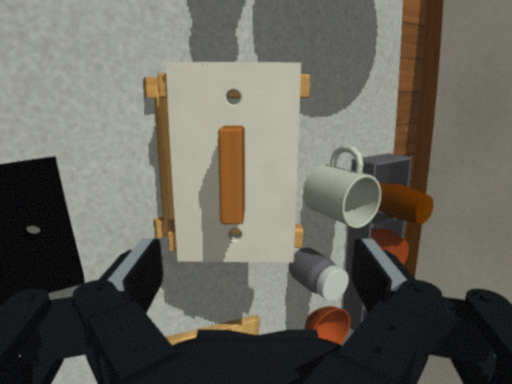

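The wrist view shows the plate top with holes at (234,97) and (236,234), within 1–2 px of prediction. Its corners are about (167,63), (300,62), (294,262), (178,262). I refine with solvePnP.

Run:
```python
from h import *
i=r.camera_info('wrist');a=cv2.imread('pics/w1.png')
g=cv2.cvtColor(a,cv2.COLOR_BGR2GRAY)
hs=[]
for (u,v) in((234,97),(236,234)):
    w=g[v-12:v+13,u-12:u+13].astype(float);m=cv2.inRange(g[v-12:v+13,u-12:u+13],0,165)
    n,l,st,ce=cv2.connectedComponentsWithStats(m);k=[j for j in range(1,n)];j=min(k,key=lambda j:np.linalg.norm(ce[j]-12));hs.append(ce[j]+[u-12,v-12]);print(hs[-1],st[j])
hs=[(234,97),(236,234)]
obj=np.array([[-.065,.105,.02],[.065,.105,.02],[.065,-.105,.02],[-.065,-.105,.02],[0,.072,.02],[0,-.072,.02]])
im=np.array([(167,63),(300,62),(294,262),(178,262)]+list(hs),float)
K,d,Rc,tc=cam(i)
ok,rv,tv=cv2.solvePnP(obj,im,K,d)
print("res",(cv2.projectPoints(obj,rv,tv,K,d)[0][:,0]-im).round(1).tolist())
Rw=Rc.T@cv2.Rodrigues(rv)[0];tw=Rc.T@(tv[:,0]-tc)
print("origin",tw,"zax",Rw[:,2],"euler zyx",Ro.from_matrix(Rw).as_euler('ZYX',degrees=True))
H=tw+.041*Rw[:,2];print("handle",H)
# depth fixed by rack heights: alternative via handle top corners
x=-Rw[:,2];R=Ro.from_matrix(np.c_[x,Rw[:,0],np.cross(x,Rw[:,0])])
need(H-x*.10,R)
```

```text
[233.29487179  95.98290598] [  3   3  18  17 234]
[231.75202156 232.17520216] [  0   0  20  25 371]
res [[0.0, -0.1], [0.1, 0.4], [0.5, -0.1], [0.0, -0.2], [-0.3, -0.2], [-0.3, 0.2]]
origin [0.59539717 0.20549477 0.08315909] zax [-0.49185873  0.05349341  0.86903017] euler zyx [ -1.91374014 -29.58469253  -2.12260772]
handle [0.57523097 0.207688   0.11878933]
t 2.9 d [ 77.5 -23.9  -4.5] rot [ 0.09 -2.2  -0.34] pos [0.508  0.2091 0.2848] F [0.1 0.3 0. ] w 0.995
```

```bash
python3 -m creep '[{"dx":0,"dy":-24,"dz":0,"ax":0,"ay":0,"az":0},{"dx":30,"dy":0,"dz":0,"ax":0,"ay":0,"az":0},{"dx":40,"dy":0,"dz":0,"ax":0,"ay":0,"az":0},{"dx":40,"dy":0,"dz":0,"ax":0,"ay":0,"az":0},{"dx":25,"dy":0,"dz":0,"ax":0,"ay":0,"az":0},{"dx":15,"dy":0,"dz":0,"ax":0,"ay":0,"az":0},{"dx":12,"dy":0,"dz":0,"ax":0,"ay":0,"az":0},{"dx":7,"dy":0,"dz":0,"ax":0,"ay":0,"az":0},{"dx":0,"dy":0,"dz":0,"ax":0,"ay":0,"az":0}]' 0
python3 -c "
from h import *
H=np.array([.574,.207,.120]);R=toolR(-1.9,30);need(H+.001*R.as_matrix()[:,0],R)
cv2.imwrite('pics/w2.png',r.camera('wrist'))
b=r.camera('side');cv2.imwrite('pics/s2.png',cv2.resize(b[110:230,190:350],None,fx=4,fy=4,interpolation=cv2.INTER_CUBIC))"
```

```text
t: 4.03
position: [0.5725, 0.2068, 0.127]
tcp_rot: [0.619, 0.343, -0.364, 0.606]
contact_force: [-0.2, -0.3, -0.4]
gripper_width: 1.001
t 4.03 d [ 7.8 -2.2 -0.2] rot [-0.12 -0.03 -0.01] pos [0.5725 0.2068 0.127 ] F [-0.2 -0.3 -0.4] w 1.001
```

View pics/w2.png

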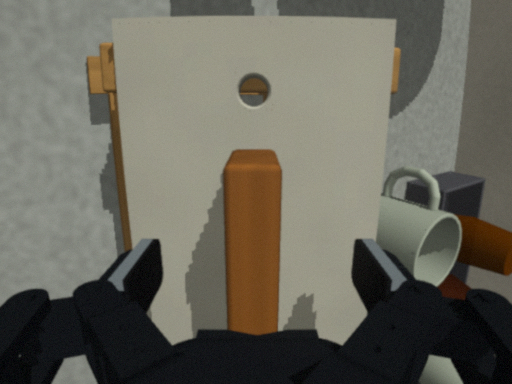

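The handle sits between the open fingers (centre column 252 against a finger middle of about 257) and no force is registering. I advance the last few mm and grip.

```bash
python3 -m creep '[{"dx":6,"dy":-1.5,"dz":0,"ax":0,"ay":0,"az":0},{"dx":0,"dy":0,"dz":0,"ax":0,"ay":0,"az":0}]' 0
python3 -m creep '[{"dx":0,"dy":0,"dz":0,"ax":0,"ay":0,"az":0},{"dx":0,"dy":0,"dz":0,"ax":0,"ay":0,"az":0},{"dx":0,"dy":0,"dz":0,"ax":0,"ay":0,"az":0},{"dx":0,"dy":0,"dz":0,"ax":0,"ay":0,"az":0},{"dx":0,"dy":0,"dz":0,"ax":0,"ay":0,"az":0},{"dx":0,"dy":0,"dz":0,"ax":0,"ay":0,"az":0},{"dx":0,"dy":0,"dz":0,"ax":0,"ay":0,"az":0},{"dx":0,"dy":0,"dz":0,"ax":0,"ay":0,"az":0}]' 1 90
```

```text
t: 4.38
position: [0.5738, 0.2068, 0.1207]
tcp_rot: [0.619, 0.343, -0.364, 0.606]
contact_force: [-1.0, 0.1, 0.2]
gripper_width: 0.999
t: 5.38
position: [0.5738, 0.2069, 0.1212]
tcp_rot: [0.619, 0.343, -0.364, 0.606]
contact_force: [-5.9, 0.1, 5.8]
gripper_width: 0.247
```

```bash
python3 -m creep '[{"dx":-8,"dy":0,"dz":0,"ax":0,"ay":0,"az":0},{"dx":-15,"dy":0,"dz":0,"ax":0,"ay":0,"az":0},{"dx":-25,"dy":0,"dz":0,"ax":0,"ay":0,"az":0},{"dx":-30,"dy":0,"dz":0,"ax":0,"ay":0,"az":0},{"dx":-30,"dy":0,"dz":0,"ax":0,"ay":0,"az":0},{"dx":-20,"dy":0,"dz":0,"ax":0,"ay":0,"az":0},{"dx":0,"dy":0,"dz":0,"ax":0,"ay":0,"az":0}]'
python3 -c "
from h import *
need(np.array([.556,-.224,.3]),toolR(-8.4,0))"
```

```text
t: 6.25
position: [0.5095, 0.2091, 0.2334]
tcp_rot: [0.619, 0.343, -0.363, 0.606]
contact_force: [0.6, -0.7, -6.1]
gripper_width: 0.245
t 6.25 d [-27.9  86.9 431.1] rot [  6.27  -1.83 -30.07] pos [0.5095 0.2091 0.2334] F [ 0.6 -0.7 -6.1] w 0.245
```

The plate is held and weighs about 6 N. I level it and carry it to a point on the robot side of the mould, where the wrist camera can see the pins past the plate.

```bash
python3 -m creep '[{"dx":-10,"dy":0,"dz":0,"ax":0,"ay":0,"az":-7.5},{"dx":-10,"dy":0,"dz":0,"ax":0,"ay":0,"az":-7.5},{"dx":-10,"dy":0,"dz":0,"ax":0,"ay":0,"az":-7.5},{"dx":-10,"dy":0,"dz":0,"ax":0,"ay":0,"az":-7.5},{"dx":0,"dy":0,"dz":0,"ax":0,"ay":0,"az":0}]'
python3 -c "
from h import *
need(np.array([.35,-.21,.36]),toolR(-8.4,0))"
```

```text
t: 6.88
position: [0.5, 0.2088, 0.2675]
tcp_rot: [-0.509, -0.491, 0.509, -0.491]
contact_force: [0.4, -0.3, -6.6]
gripper_width: 0.245
t 6.88 d [ -92.7 -134.7  424. ] rot [ 6.31 -0.03  0.04] pos [0.5    0.2088 0.2675] F [ 0.4 -0.3 -6.6] w 0.245
```

```bash
python3 -m creep '[{"dx":-20,"dy":-27,"dz":0,"ax":0,"ay":0,"az":0},{"dx":-30,"dy":-28,"dz":20,"ax":0,"ay":0,"az":0},{"dx":-30,"dy":-10,"dz":38,"ax":0,"ay":0,"az":0},{"dx":-12,"dy":-10,"dz":45,"ax":0,"ay":0,"az":0},{"dx":0,"dy":-10,"dz":45,"ax":0,"ay":0,"az":0},{"dx":0,"dy":-10,"dz":45,"ax":0,"ay":0,"az":0},{"dx":0,"dy":-10,"dz":45,"ax":0,"ay":0,"az":0},{"dx":0,"dy":-10,"dz":45,"ax":0,"ay":0,"az":0},{"dx":0,"dy":-10,"dz":45,"ax":0,"ay":0,"az":0},{"dx":0,"dy":-10,"dz":45,"ax":0,"ay":0,"az":0},{"dx":0,"dy":-10,"dz":45,"ax":0,"ay":0,"az":0},{"dx":0,"dy":0,"dz":30,"ax":0,"ay":0,"az":0},{"dx":0,"dy":0,"dz":21,"ax":3.2,"ay":0,"az":0},{"dx":0,"dy":0,"dz":0,"ax":3.1,"ay":0,"az":0},{"dx":0,"dy":0,"dz":0,"ax":0,"ay":0,"az":0}]'
python3 -c "
from h import *
need(np.array([.35,-.21,.36]),toolR(-8.4,0))
i=r.camera_info('wrist');a=r.camera('wrist');cv2.imwrite('pics/w3.png',a)
print('cam',-i['R'].T@i['t'],proj(i,[[.566,-.152,.104],[.5455,-.2936,.104]]))
np.savez('w3.npz',**i)"
```

```text
t: 8.75
position: [0.336, -0.2543, 0.36]
tcp_rot: [0.535, 0.463, -0.535, 0.462]
contact_force: [0.6, -0.0, -5.7]
gripper_width: 0.248
t 8.75 d [  0.1   7.4 -45.8] rot [ 0.07 -0.07 -0.02] pos [ 0.336  -0.2543  0.36  ] F [ 0.6 -0.  -5.7] w 0.248
cam [ 0.34436946 -0.18847341  0.48770458] [[442.74999859  44.87601487]
 [429.24432538 166.73165472]]
```

View pics/w3.png

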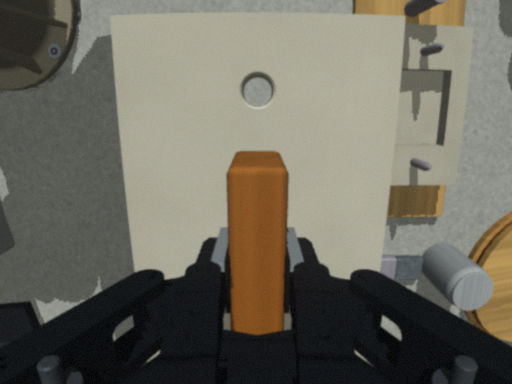

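The view shows both pins, at about (430,48) and (420,164), with their tips towards the right, near prediction. I crop it for sub-pixel readings.

```bash
python3 -c "
import cv2,numpy as np
a=cv2.imread('pics/w3.png')
f=lambda x,y,X,Y:cv2.resize(a[y:Y,x:X],None,fx=8,fy=8,interpolation=cv2.INTER_CUBIC)
p=f(400,30,450,60);q=f(400,150,450,180);h=f(234,66,284,116)
top=np.vstack([p,q]);cv2.imwrite('pics/c3.png',np.hstack([top,np.vstack([h,np.zeros((80,400,3),np.uint8)])]))"
```

```text
(no output)
```

View pics/c3.png

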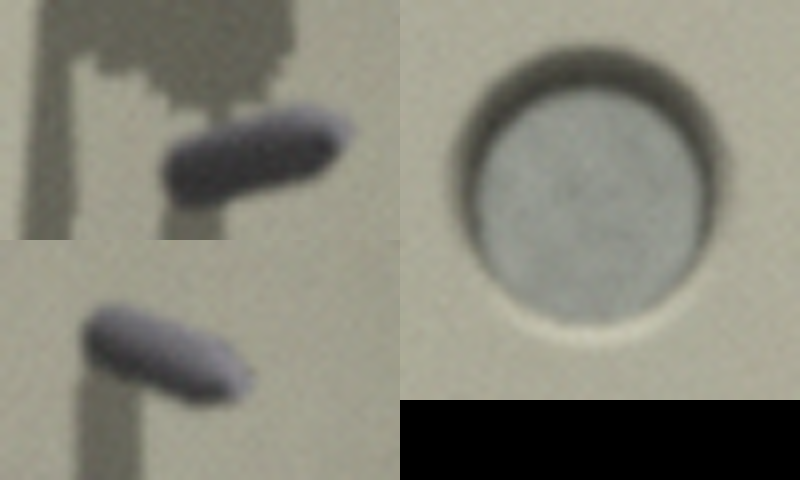

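The crop gives pin 1 as tip (442.1,46.3) and base (424.4,51.5), pin 2 as tip (429.8,167.9) and base (413.5,162.3), and the hole rim centre as (257.8,90).

Run:
```python
from h import *
i=dict(np.load('w3.npz'))
p1,p2=onz(i,(442.1,46.25),.104),onz(i,(429.75,167.9),.104)
b1,b2=onz(i,(424.4,51.5),.06),onz(i,(413.5,162.25),.06)
for a,b in((p1,p2),(b1,b2)):print(a.round(4),b.round(4),np.linalg.norm(a-b),"mid",((a+b)/2).round(4),"yaw",np.degrees(np.arctan2(-(a-b)[0],(a-b)[1])))
obj=np.array([[-.065,.105,.02],[.065,.105,.02],[0,.072,.02],[-.011,.045,.062],[.011,.045,.062],[-.011,.045,.02],[.011,.045,.02]])
im=np.array([(111,16),(407,15),(257.75,90),(228,171),(288,171),(236,152),(281,152)],float)
K,d,Rc,tc=cam(i);ok,rv,tv=cv2.solvePnP(obj,im,K,d)
print("res",(cv2.projectPoints(obj,rv,tv,K,d)[0][:,0]-im).round(1).tolist())
P=Rc.T@cv2.Rodrigues(rv)[0];o=Rc.T@(tv[:,0]-tc)
p0,R0,s=state();print("plate",o,P[:,2],Ro.from_matrix(P).as_euler('ZYX',degrees=True),"in tool",R0.inv().apply(o-p0)*1000)
# nominal: plate square to the tool, origin 46 below tcp
M=R0.as_matrix();Pn=np.c_[M[:,1],np.cross(-M[:,0],M[:,1]),-M[:,0]]
for dep in(.041,.043,.045):
  for dy in(-.003,0,.003):
    on=p0+M[:,0]*dep+Pn[:,1]*dy
    print(dep,dy,(proj(i,obj@Pn.T+on)[:3]-im[:3]).round(1).tolist())
```

```text
[ 0.5651 -0.1534  0.104 ] [ 0.5461 -0.2952  0.104 ] 0.14300784010781112 mid [ 0.5556 -0.2243  0.104 ] yaw -7.634072789994319
[ 0.5663 -0.1535  0.06  ] [ 0.5461 -0.2962  0.06  ] 0.1441499610431151 mid [ 0.5562 -0.2248  0.06  ] yaw -8.041468616351365
res [[-0.5, 0.8], [0.2, 0.7], [0.6, 1.3], [-1.8, 0.1], [1.6, 0.1], [-0.8, -1.5], [0.7, -1.5]]
plate [ 0.33577044 -0.25435719  0.31500246] [-0.01321683 -0.02461697  0.99960958] [-8.26664174 -0.54680272  1.50484629] in tool [45.17866757 -0.31667444  0.35449566]
0.041 -0.003 [[-1.1, 4.6], [1.9, 5.3], [1.8, 6.0]]
0.041 0 [[-1.6, -2.6], [2.4, -1.9], [1.8, -0.9]]
0.041 0.003 [[-2.1, -9.9], [2.9, -9.2], [1.8, -7.9]]
0.043 -0.003 [[0.8, 5.7], [-0.1, 6.4], [1.8, 6.1]]
0.043 0 [[0.4, -1.5], [0.4, -0.8], [1.8, -0.7]]
0.043 0.003 [[-0.1, -8.7], [0.9, -7.9], [1.8, -7.6]]
0.045 -0.003 [[2.7, 6.7], [-2.0, 7.4], [1.7, 6.2]]
0.045 0 [[2.3, -0.4], [-1.6, 0.3], [1.7, -0.6]]
0.045 0.003 [[1.8, -7.4], [-1.1, -6.7], [1.7, -7.4]]
```

Both heights put the seat at (0.556, -0.2246) with yaw about -7.9°, and the pin spacing reads 143–144 mm. The plate sits square in the hand, about 43.5 mm ahead of the TCP. I go above the pins.

```bash
python3 -c "
from h import *
need(np.array([.556,-.2246,.18]),toolR(-7.9,0))"
python3 -m creep '[{"dx":0,"dy":30,"dz":0,"ax":0,"ay":0,"az":0},{"dx":10,"dy":42,"dz":-10,"ax":0,"ay":0,"az":0},{"dx":30,"dy":42,"dz":-10,"ax":-0.5,"ay":0,"az":0},{"dx":40,"dy":42,"dz":-10,"ax":0,"ay":0,"az":0},{"dx":40,"dy":42,"dz":-10,"ax":0,"ay":0,"az":0},{"dx":30,"dy":15,"dz":-10,"ax":0,"ay":0,"az":0},{"dx":15,"dy":0,"dz":-9,"ax":0,"ay":0,"az":0},{"dx":0,"dy":0,"dz":0,"ax":0,"ay":0,"az":0}]'
python3 -c "
from h import *
need(np.array([.556,-.2246,.18]),toolR(-7.9,0))"
```

```text
t 8.8 d [180.3 213.3 -60.6] rot [-0.36 -0.07 -0.02] pos [ 0.3361 -0.2541  0.3602] F [-0.1  0.1 -6.1] w 0.242
t: 9.8
position: [0.554, -0.2241, 0.1945]
tcp_rot: [-0.532, -0.467, 0.532, -0.464]
contact_force: [-0.2, 0.3, -5.2]
gripper_width: 0.242
t 9.8 d [14.5  2.   0.2] rot [ 0.2  -0.15  0.18] pos [ 0.554  -0.2241  0.1945] F [-0.2  0.3 -5.2] w 0.242
```

```bash
python3 -m creep '[{"dx":12,"dy":2,"dz":0,"ax":0,"ay":-0.1,"az":0.2},{"dx":15,"dy":0,"dz":0,"ax":0.1,"ay":0,"az":0},{"dx":8,"dy":0,"dz":0,"ax":0,"ay":0,"az":0},{"dx":0,"dy":0,"dz":0,"ax":0,"ay":0,"az":0}]'
python3 -c "
from h import *
need(np.array([.556,-.2246,.16]),toolR(-7.9,0))
i=r.camera_info('wrist');a=r.camera('wrist');np.savez('w4.npz',**i)
b=r.camera('side')
h=cv2.resize(a[60:120,228:288],None,fx=6,fy=6,interpolation=cv2.INTER_CUBIC)
s=cv2.resize(b[200:290,225:315],None,fx=4,fy=4,interpolation=cv2.INTER_CUBIC)
cv2.imwrite('pics/c4.png',np.hstack([h,s]));print(proj(i,[[.566,-.1531,.104],[.566,-.1531,.06]]))"
```

```text
t: 10.3
position: [0.5565, -0.226, 0.1597]
tcp_rot: [0.534, 0.464, -0.533, 0.465]
contact_force: [-0.4, 1.1, -6.6]
gripper_width: 0.241
t 10.3 d [-0.3 -0.7 -1.3] rot [-0.03 -0.03 -0.11] pos [ 0.5565 -0.226   0.1597] F [-0.4  1.1 -6.6] w 0.241
[[257.76665125  89.18431637]
 [257.46995911  91.76357966]]
```

View pics/c4.png

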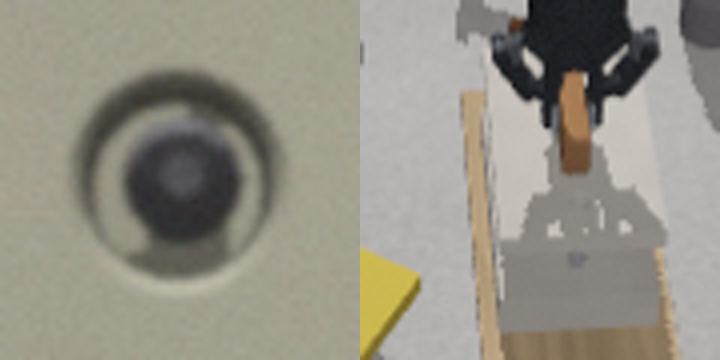

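```bash
python3 -c "
from h import *
i=dict(np.load('w4.npz'))
print('hole',onz(i,(258,90.2),.1362),'pin',onz(i,(258,89.2),.104))
need(np.array([.556,-.2246,.16]),toolR(-7.9,0))"
```

```text
hole [ 0.56572477 -0.15477007  0.1362    ] pin [ 0.56612549 -0.15312594  0.104     ]
t 10.4 d [ 0.8 -1.5 -1.5] rot [-0.02  0.01 -0.22] pos [ 0.5573 -0.2263  0.1608] F [-1.1 -0.8 -5.1] w 0.246
```

The pin shows through the hole almost concentric. The plate must go about 1.5 mm in +y (dz -1.5). I correct that and start lowering gently.

```bash
python3 -m creep '[{"dx":2,"dy":0,"dz":-1.5,"ax":0,"ay":0,"az":0},{"dx":4,"dy":0,"dz":0,"ax":0,"ay":0,"az":0},{"dx":4,"dy":0,"dz":0,"ax":0,"ay":0,"az":0},{"dx":4,"dy":0,"dz":0,"ax":0,"ay":0,"az":0},{"dx":3,"dy":0,"dz":0,"ax":0,"ay":0,"az":0},{"dx":0,"dy":0,"dz":0,"ax":0,"ay":0,"az":0}]'; python3 -m creep '[{"dx":3,"dy":0,"dz":0,"ax":0,"ay":0,"az":0},{"dx":3,"dy":0,"dz":0,"ax":0,"ay":0,"az":0},{"dx":2,"dy":0,"dz":0,"ax":0,"ay":0,"az":0},{"dx":0,"dy":0,"dz":0,"ax":0,"ay":0,"az":0}]'
python3 -c "
from h import *
need(np.array([.556,-.2246,.16]),toolR(-7.9,0));print(r.sense()['moment'])
i=r.camera_info('wrist');a=r.camera('wrist');np.savez('w5.npz',**i)
cv2.imwrite('pics/c5.png',cv2.resize(a[60:120,228:288],None,fx=6,fy=6,interpolation=cv2.INTER_CUBIC))"
```

```text
t: 11.15
position: [0.5574, -0.2245, 0.1432]
tcp_rot: [0.534, 0.464, -0.533, 0.465]
contact_force: [0.1, 0.6, -6.9]
gripper_width: 0.246
t: 11.65
position: [0.5575, -0.2245, 0.1354]
tcp_rot: [0.534, 0.464, -0.532, 0.465]
contact_force: [-0.4, 0.5, -6.0]
gripper_width: 0.246
t 11.65 d [-24.6  -1.3   0.3] rot [-0.   -0.   -0.18] pos [ 0.5575 -0.2245  0.1354] F [-0.4  0.5 -6. ] w 0.246
[ 0.01945053  0.02459327 -0.02040788]
```

View pics/c5.png

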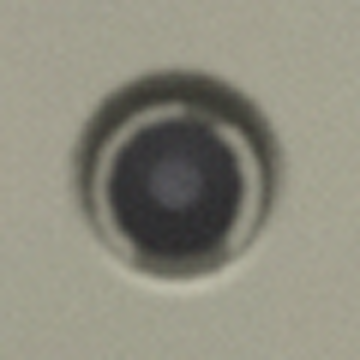

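The tip is well inside the hole and concentric within about 0.4 mm, with no contact force. I keep lowering.

```bash
python3 -m creep '[{"dx":3,"dy":0,"dz":0,"ax":0,"ay":0,"az":0},{"dx":3,"dy":0,"dz":0,"ax":0,"ay":0,"az":0},{"dx":3,"dy":0,"dz":0,"ax":0,"ay":0,"az":0},{"dx":0,"dy":0,"dz":0,"ax":0,"ay":0,"az":0}]'; python3 -m creep '[{"dx":3,"dy":0,"dz":0,"ax":0,"ay":0,"az":0},{"dx":3,"dy":0,"dz":0,"ax":0,"ay":0,"az":0},{"dx":3,"dy":0,"dz":0,"ax":0,"ay":0,"az":0},{"dx":0,"dy":0,"dz":0,"ax":0,"ay":0,"az":0}]'
python3 -c "
from h import *
need(np.array([.556,-.2246,.1035]),toolR(-7.9,0));print(r.sense()['moment'])"
```

```text
t: 12.2
position: [0.5574, -0.2244, 0.1262]
tcp_rot: [0.534, 0.464, -0.533, 0.465]
contact_force: [-0.8, 0.4, -6.8]
gripper_width: 0.241
t: 12.7
position: [0.5574, -0.2245, 0.1172]
tcp_rot: [0.534, 0.464, -0.533, 0.465]
contact_force: [-0.5, -0.4, -6.1]
gripper_width: 0.247
t 12.7 d [13.7 -1.4  0.3] rot [-0.   -0.01 -0.17] pos [ 0.5574 -0.2245  0.1172] F [-0.5 -0.4 -6.1] w 0.247
[0.00315204 0.00549179 0.04708577]
```

Still no contact, with about 14 mm to go.

```bash
Z='"dy":0,"dz":0,"ax":0,"ay":0,"az":0'; python3 -m creep '[{"dx":3,"dy":0,"dz":0,"ax":0,"ay":0,"az":0},{"dx":3,"dy":0,"dz":0,"ax":0,"ay":0,"az":0},{"dx":2,"dy":0,"dz":0,"ax":0,"ay":0,"az":0},{"dx":0,"dy":0,"dz":0,"ax":0,"ay":0,"az":0}]'; python3 -m creep '[{"dx":1.5,"dy":0,"dz":0,"ax":0,"ay":0,"az":0},{"dx":1.5,"dy":0,"dz":0,"ax":0,"ay":0,"az":0},{"dx":0,"dy":0,"dz":0,"ax":0,"ay":0,"az":0}]'; python3 -m creep '[{"dx":1,"dy":0,"dz":0,"ax":0,"ay":0,"az":0},{"dx":0,"dy":0,"dz":0,"ax":0,"ay":0,"az":0}]'
```

```text
t: 13.2
position: [0.5575, -0.2245, 0.1094]
tcp_rot: [0.534, 0.464, -0.533, 0.465]
contact_force: [-0.6, 0.1, -5.2]
gripper_width: 0.246
t: 13.58
position: [0.5576, -0.2246, 0.1065]
tcp_rot: [0.534, 0.463, -0.532, 0.465]
contact_force: [-0.3, 0.1, -6.6]
gripper_width: 0.243
t: 13.82
position: [0.5577, -0.2246, 0.1056]
tcp_rot: [0.534, 0.463, -0.532, 0.465]
contact_force: [0.3, 0.2, -5.6]
gripper_width: 0.246
```

```bash
for k in 1; do python3 -m creep '[{"dx":1,"dy":0,"dz":0,"ax":0,"ay":0,"az":0},{"dx":0,"dy":0,"dz":0,"ax":0,"ay":0,"az":0}]'; done; python3 -m creep '[{"dx":0.7,"dy":0,"dz":0,"ax":0,"ay":0,"az":0},{"dx":0,"dy":0,"dz":0,"ax":0,"ay":0,"az":0}]';python3 -m creep '[{"dx":0.7,"dy":0,"dz":0,"ax":0,"ay":0,"az":0},{"dx":0,"dy":0,"dz":0,"ax":0,"ay":0,"az":0}]'
```

```text
t: 14.08
position: [0.5576, -0.2246, 0.1046]
tcp_rot: [0.534, 0.463, -0.532, 0.465]
contact_force: [0.2, -0.4, -5.9]
gripper_width: 0.243
t: 14.32
position: [0.5577, -0.2246, 0.1039]
tcp_rot: [0.534, 0.463, -0.532, 0.465]
contact_force: [-0.1, -0.1, -5.2]
gripper_width: 0.244
t: 14.58
position: [0.5577, -0.2246, 0.1032]
tcp_rot: [0.534, 0.463, -0.532, 0.465]
contact_force: [-0.1, 0.5, -5.3]
gripper_width: 0.246
```

```bash
python3 -m creep '[{"dx":0.7,"dy":0,"dz":0,"ax":0,"ay":0,"az":0},{"dx":0,"dy":0,"dz":0,"ax":0,"ay":0,"az":0}]'; python3 -m creep '[{"dx":0.7,"dy":0,"dz":0,"ax":0,"ay":0,"az":0},{"dx":0,"dy":0,"dz":0,"ax":0,"ay":0,"az":0}]';python3 -m creep '[{"dx":0.6,"dy":0,"dz":0,"ax":0,"ay":0,"az":0},{"dx":0,"dy":0,"dz":0,"ax":0,"ay":0,"az":0}]'
```

```text
t: 14.82
position: [0.5577, -0.2246, 0.1025]
tcp_rot: [0.534, 0.463, -0.532, 0.465]
contact_force: [0.2, 0.5, -6.3]
gripper_width: 0.243
t: 15.08
position: [0.5578, -0.2247, 0.1021]
tcp_rot: [0.534, 0.463, -0.532, 0.465]
contact_force: [-0.3, -0.3, -3.0]
gripper_width: 0.248
t: 15.32
position: [0.5579, -0.2248, 0.1019]
tcp_rot: [0.534, 0.463, -0.532, 0.466]
contact_force: [-1.2, -0.9, 0.3]
gripper_width: 0.241
```

Contact: the weight has come off the wrist at z ≈ 0.102, which matches full home. I press a touch, release and back off.

```bash
python3 -m creep '[{"dx":0.5,"dy":0,"dz":0,"ax":0,"ay":0,"az":0},{"dx":0,"dy":0,"dz":0,"ax":0,"ay":0,"az":0}]' - 20;python3 -m creep '[{"dx":0,"dy":0,"dz":0,"ax":0,"ay":0,"az":0},{"dx":0,"dy":0,"dz":0,"ax":0,"ay":0,"az":0},{"dx":0,"dy":0,"dz":0,"ax":0,"ay":0,"az":0},{"dx":0,"dy":0,"dz":0,"ax":0,"ay":0,"az":0},{"dx":0,"dy":0,"dz":0,"ax":0,"ay":0,"az":0},{"dx":0,"dy":0,"dz":0,"ax":0,"ay":0,"az":0}]' 0 20; python3 -m creep '[{"dx":-8,"dy":0,"dz":0,"ax":0,"ay":0,"az":0},{"dx":-30,"dy":0,"dz":0,"ax":0,"ay":0,"az":0},{"dx":-50,"dy":0,"dz":0,"ax":0,"ay":0,"az":0},{"dx":-50,"dy":0,"dz":0,"ax":0,"ay":0,"az":0},{"dx":0,"dy":0,"dz":0,"ax":0,"ay":0,"az":0}]'
python3 -c "
from h import *
p0,R0,s=state()
i=r.camera_info('wrist');a=r.camera('wrist');np.savez('w6.npz',**i);cv2.imwrite('pics/w6.png',a)
Y=Ro.from_euler('z',-7.9,degrees=True)
m=np.array([.556,-.2246,0])
L=[[0,.072,.08],[0,-.072,.08],[0,.072,.104],[0,-.072,.104],[-.065,.105,.08],[.065,.105,.08],[.065,-.105,.08],[-.065,-.105,.08],[-.033,.135,.1255],[0,.135,.092]]
print(proj(i,Y.apply(L)+m).round(1).tolist())"
```

```text
t: 15.58
position: [0.5579, -0.2248, 0.1018]
tcp_rot: [0.534, 0.463, -0.532, 0.466]
contact_force: [-2.2, -0.4, 5.7]
gripper_width: 0.245
t: 16.32
position: [0.5577, -0.2246, 0.1007]
tcp_rot: [0.534, 0.463, -0.532, 0.465]
contact_force: [0.4, -0.1, -0.1]
gripper_width: 1.0
t: 16.95
position: [0.5595, -0.2258, 0.2445]
tcp_rot: [0.535, 0.46, -0.531, 0.469]
contact_force: [0.2, -0.5, 0.3]
gripper_width: 1.002
[[251.8, 94.3], [252.4, 245.6], [251.7, 93.7], [252.4, 256.8], [175.7, 55.4], [327.3, 55.4], [315.9, 274.3], [189.0, 275.1], [204.3, 1.7], [251.5, 13.7]]
```

View pics/w6.png

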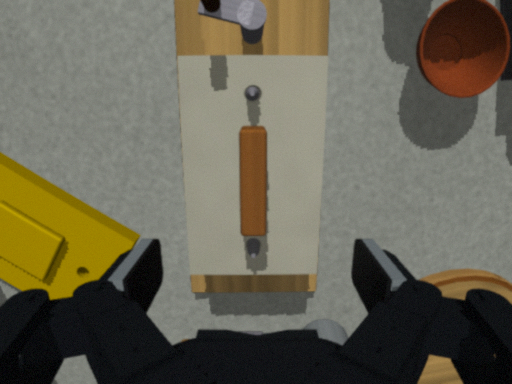

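The wrist view shows the plate home. Its corners are within about 1 px of the seated prediction, and both pins protrude at (252,93) and (253,245). The latch knob is cut off at the top edge near (210,3). I move 90 mm in +y to measure it.

```bash
python3 -m creep '[{"dx":0,"dy":0,"dz":-30,"ax":0,"ay":0,"az":0},{"dx":0,"dy":0,"dz":-40,"ax":0,"ay":0,"az":0},{"dx":0,"dy":0,"dz":-20,"ax":0,"ay":0,"az":0},{"dx":0,"dy":0,"dz":0,"ax":0,"ay":0,"az":0},{"dx":0,"dy":0,"dz":0,"ax":0,"ay":0,"az":0}]'
python3 - <<'E'
from h import *
i=r.camera_info('wrist');a=r.camera('wrist');cv2.imwrite('pics/w7.png',a);np.savez('w7.npz',**i)
Y=Ro.from_euler('z',-7.9,degrees=True);m=np.array([.556,-.2246,0])
for q in(-.5,-.25,0,.25):
  L=[[-.033*np.cos(q),.135-.033*np.sin(q),z] for z in(.1255,.0915)];print(q,proj(i,Y.apply(L)+m).round(1).tolist())
print('post',proj(i,Y.apply([[0,.135,.0915]])+m))
h=cv2.cvtColor(a,cv2.COLOR_BGR2HSV);mk=cv2.inRange(h,(0,60,10),(20,255,110));mk[:, :130]=0;mk[:,330:]=0;mk[230:]=0
n,l,st,ce=cv2.connectedComponentsWithStats(mk)
for k in range(1,n):
  if st[k][4]>30:print(st[k],ce[k])
need(np.array([.5433,-.078,.12]),toolR(-7.9-45,0))
E
```

```text
t: 17.62
position: [0.5695, -0.136, 0.2383]
tcp_rot: [0.534, 0.463, -0.533, 0.465]
contact_force: [-0.8, -0.5, -0.2]
gripper_width: 1.001
-0.5 [[216.7, 109.7], [221.5, 108.8]]
-0.25 [[212.9, 120.4], [218.1, 118.1]]
0 [[211.9, 131.6], [217.2, 128.0]]
0.25 [[213.6, 142.6], [218.7, 137.7]]
post [[256.37473949 127.86040629]]
[204 110  22  20 339] [214.21828909 119.19764012]
[248 139  20  12 173] [257.83815029 145.20809249]
[246 224  16   6  50] [252.34 226.28]
t 17.68 d [118.3 -34.4 -54.2] rot [44.95 -0.05 -0.19] pos [ 0.5695 -0.1363  0.2384] F [-0.1 -0.5 -0.4] w 1.001
```

View pics/w7.png

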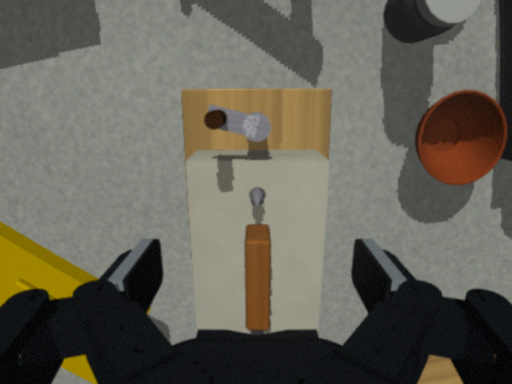

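The knob is at (214,119), which gives a latch angle of about -0.25 rad, matching the top-view point (0.5433, -0.078). I turn the tool 45° so the jaws lie along the chord of the swing, then descend on the knob half open.

```bash
python3 -m creep '[{"dx":0,"dy":0,"dz":0,"ax":9,"ay":0,"az":0},{"dx":0,"dy":0,"dz":0,"ax":9,"ay":0,"az":0},{"dx":0,"dy":0,"dz":0,"ax":9,"ay":0,"az":0},{"dx":0,"dy":0,"dz":0,"ax":9,"ay":0,"az":0},{"dx":0,"dy":0,"dz":0,"ax":9,"ay":0,"az":0},{"dx":0,"dy":0,"dz":0,"ax":0,"ay":0,"az":0}]' 0.5 20
python3 -c "
from h import *
i=dict(np.load('w7.npz'));print('knob',onz(i,(214.2,119.2),.1255))
need(np.array([.5435,-.078,.12]),toolR(-7.9-45,0))"
```

```text
t: 18.42
position: [0.5695, -0.1365, 0.2386]
tcp_rot: [0.671, 0.224, -0.669, 0.226]
contact_force: [-0.1, 0.5, 0.1]
gripper_width: 0.499
knob [ 0.5451004  -0.07768745  0.1255    ]
t 18.43 d [118.5 -62.7 -14.3] rot [ 0.01 -0.13 -0.16] pos [ 0.5695 -0.1365  0.2386] F [-0.1  0.5  0.1] w 0.499
```

```bash
python3 -m creep '[{"dx":0,"dy":-22,"dz":-5,"ax":0,"ay":0,"az":0},{"dx":10,"dy":-30,"dz":-7,"ax":0,"ay":0,"az":0},{"dx":30,"dy":-10,"dz":-3,"ax":0,"ay":0,"az":0},{"dx":30,"dy":0,"dz":0,"ax":0,"ay":0,"az":0},{"dx":20,"dy":0,"dz":0,"ax":0,"ay":0,"az":0},{"dx":12,"dy":0,"dz":0,"ax":0,"ay":0,"az":0},{"dx":8,"dy":0,"dz":0,"ax":0,"ay":0,"az":0},{"dx":0,"dy":0,"dz":0,"ax":0,"ay":0,"az":0}]'
python3 -c "
from h import *
need(np.array([.5442,-.078,.12]),toolR(-7.9-45,0))"
```

```text
t: 19.42
position: [0.5444, -0.0768, 0.1286]
tcp_rot: [0.671, 0.225, -0.669, 0.226]
contact_force: [-0.0, -0.3, 0.0]
gripper_width: 0.5
t 19.43 d [8.6 0.8 0.9] rot [ 0.02 -0.14 -0.14] pos [ 0.5444 -0.0768  0.1286] F [-0.  -0.3  0. ] w 0.5
```

```bash
python3 -m creep '[{"dx":4,"dy":0.8,"dz":0.9,"ax":0,"ay":0,"az":0},{"dx":3,"dy":0,"dz":0,"ax":0,"ay":0,"az":0},{"dx":0,"dy":0,"dz":0,"ax":0,"ay":0,"az":0}]'; python3 -m creep '[{"dx":0,"dy":0,"dz":0,"ax":0,"ay":0,"az":0},{"dx":0,"dy":0,"dz":0,"ax":0,"ay":0,"az":0},{"dx":0,"dy":0,"dz":0,"ax":0,"ay":0,"az":0},{"dx":0,"dy":0,"dz":0,"ax":0,"ay":0,"az":0},{"dx":0,"dy":0,"dz":0,"ax":0,"ay":0,"az":0}]' 1 20
python3 - <<'E'
from h import *
p0,R0,s=state();Y=Ro.from_euler('z',-7.9,degrees=True);m=np.array([.5562,-.2246,0])
prev=None
for q in np.arange(-.25,1.66,.2):
  k=Y.apply([-.033*np.cos(q),.135-.033*np.sin(q),0])+m
  if prev is not None: print(round(q,2),(R0.inv().apply(k-prev)*1000).round(1))
  prev=k
E
```

```text
t: 19.8
position: [0.5443, -0.0782, 0.1216]
tcp_rot: [0.671, 0.224, -0.669, 0.226]
contact_force: [-1.2, 0.2, 0.1]
gripper_width: 0.504
t: 20.42
position: [0.5447, -0.0783, 0.1218]
tcp_rot: [0.672, 0.224, -0.669, 0.226]
contact_force: [1.7, -0.1, 1.2]
gripper_width: 0.155
-0.05 [-0.   3.9  5.3]
0.15 [0.  4.9 4.4]
0.35 [0.  5.7 3.4]
0.55 [0.  6.2 2.2]
0.75 [0.  6.5 0.9]
0.95 [ 0.   6.6 -0.4]
1.15 [ 0.   6.4 -1.7]
1.35 [ 0.   5.9 -3. ]
1.55 [ 0.   5.2 -4.1]
```

The jaws hold the knob (about 13 mm). I follow the arc.

```bash
python3 -m creep '[{"dx":0,"dy":1.9,"dz":2.7,"ax":0,"ay":0,"az":0},{"dx":0,"dy":2,"dz":2.6,"ax":0,"ay":0,"az":0},{"dx":0,"dy":2.4,"dz":2.3,"ax":0,"ay":0,"az":0},{"dx":0,"dy":2.5,"dz":2.1,"ax":0,"ay":0,"az":0},{"dx":0,"dy":2.8,"dz":1.8,"ax":0,"ay":0,"az":0},{"dx":0,"dy":2.9,"dz":1.6,"ax":0,"ay":0,"az":0},{"dx":0,"dy":3.1,"dz":1.2,"ax":0,"ay":0,"az":0},{"dx":0,"dy":3.1,"dz":1,"ax":0,"ay":0,"az":0},{"dx":0,"dy":0,"dz":0,"ax":0,"ay":0,"az":0}]'; python3 -m creep '[{"dx":0,"dy":3.2,"dz":0.6,"ax":0,"ay":0,"az":0},{"dx":0,"dy":3.3,"dz":0.3,"ax":0,"ay":0,"az":0},{"dx":0,"dy":3.3,"dz":0,"ax":0,"ay":0,"az":0},{"dx":0,"dy":3.3,"dz":-0.4,"ax":0,"ay":0,"az":0},{"dx":0,"dy":0,"dz":0,"ax":0,"ay":0,"az":0}]'
```

```text
t: 21.55
position: [0.5408, -0.1039, 0.1216]
tcp_rot: [-0.669, -0.225, 0.672, -0.225]
contact_force: [-10.2, 2.0, 10.1]
gripper_width: 0.148
t: 22.18
position: [0.5496, -0.1152, 0.1213]
tcp_rot: [-0.67, -0.224, 0.671, -0.225]
contact_force: [-5.1, -0.1, 4.9]
gripper_width: 0.151
```

```bash
python3 -m creep '[{"dx":0,"dy":3.2,"dz":-0.7,"ax":0,"ay":0,"az":0},{"dx":0,"dy":3.2,"dz":-1,"ax":0,"ay":0,"az":0},{"dx":0,"dy":3,"dz":-1.4,"ax":0,"ay":0,"az":0},{"dx":0,"dy":2.9,"dz":-1.6,"ax":0,"ay":0,"az":0},{"dx":0,"dy":0,"dz":0,"ax":0,"ay":0,"az":0}]'; python3 -m creep '[{"dx":0,"dy":2.7,"dz":-1.9,"ax":0,"ay":0,"az":0},{"dx":0,"dy":2.5,"dz":-2.2,"ax":0,"ay":0,"az":0},{"dx":0,"dy":0,"dz":0,"ax":0,"ay":0,"az":0}]'
python3 - <<'E'
from h import *
p0,R0,s=state();Y=Ro.from_euler('z',-7.9,degrees=True);m=np.array([.5562,-.2246,0])
v=Y.inv().apply(p0-m)-[0,.135,0];print(v,"angle",np.arctan2(-v[1],-v[0]),s["gripper_width"])
E
```

```text
t: 22.8
position: [0.561, -0.1214, 0.1212]
tcp_rot: [-0.67, -0.225, 0.671, -0.225]
contact_force: [-4.2, 1.8, 4.8]
gripper_width: 0.148
t: 23.18
position: [0.5681, -0.1229, 0.1212]
tcp_rot: [0.671, 0.225, -0.67, 0.225]
contact_force: [-3.1, 4.2, 2.9]
gripper_width: 0.151
[-0.00215894 -0.03259399  0.12116715] angle 1.5046557130259757 0.15106633541040237
```

The angle is about 1.50. I nudge 2 mm more, release and lift away.

```bash
python3 -m creep '[{"dx":0,"dy":1.5,"dz":-1.5,"ax":0,"ay":0,"az":0},{"dx":0,"dy":0,"dz":0,"ax":0,"ay":0,"az":0},{"dx":0,"dy":0,"dz":0,"ax":0,"ay":0,"az":0}]'; python3 -m creep '[{"dx":0,"dy":0,"dz":0,"ax":0,"ay":0,"az":0},{"dx":0,"dy":0,"dz":0,"ax":0,"ay":0,"az":0},{"dx":0,"dy":0,"dz":0,"ax":0,"ay":0,"az":0},{"dx":0,"dy":0,"dz":0,"ax":0,"ay":0,"az":0}]' 0.5 20; python3 -m creep '[{"dx":-10,"dy":0,"dz":0,"ax":0,"ay":0,"az":0},{"dx":-30,"dy":0,"dz":0,"ax":0,"ay":0,"az":0},{"dx":-40,"dy":0,"dz":0,"ax":0,"ay":0,"az":0},{"dx":-40,"dy":0,"dz":0,"ax":0,"ay":0,"az":0},{"dx":0,"dy":0,"dz":0,"ax":0,"ay":0,"az":0},{"dx":0,"dy":0,"dz":0,"ax":0,"ay":0,"az":0}]'
python3 - <<'E'
from h import *
i=r.camera_info('wrist');a=r.camera('wrist');cv2.imwrite('pics/w8.png',a)
Y=Ro.from_euler('z',-7.9,degrees=True);m=np.array([.5562,-.2246,0])
h=cv2.cvtColor(a,cv2.COLOR_BGR2HSV);mk=cv2.inRange(h,(0,60,10),(20,255,110))
n,l,st,ce=cv2.connectedComponentsWithStats(mk)
for q in(1.3,1.57):print(q,proj(i,Y.apply([[-.033*np.cos(q),.135-.033*np.sin(q),.1255]])+m))
for k in range(1,n):
  if st[k][4]>60:
    v=Y.inv().apply(onz(i,ce[k],.1255)-m)-[0,.135,0];print(st[k],ce[k].round(1),v.round(4),np.arctan2(-v[1],-v[0]))
need(np.zeros(3),toolR(0,0))
E
```

```text
t: 23.55
position: [0.5696, -0.1233, 0.1212]
tcp_rot: [-0.67, -0.225, 0.671, -0.225]
contact_force: [-5.8, 2.7, 3.7]
gripper_width: 0.154
t: 24.05
position: [0.572, -0.1238, 0.1218]
tcp_rot: [0.672, 0.224, -0.669, 0.226]
contact_force: [-0.1, 0.2, -0.8]
gripper_width: 0.502
t: 24.8
position: [0.5714, -0.1235, 0.2419]
tcp_rot: [0.672, 0.224, -0.669, 0.226]
contact_force: [-0.2, 1.1, -0.1]
gripper_width: 0.497
1.3 [[247.68446073 196.59773458]]
1.57 [[256.633102   190.02458994]]
[ 0  0 26 21 68] [12.6  9.9] [-0.0298  0.1917  0.1255] -1.4166449110303685
[  29    0   81   77 1899] [60.9 37.8] [-0.0195  0.1498  0.1255] -1.441347426625444
[350   0  98  53 236] [392.4  36.2] [ 0.1501 -0.0211  0.1255] 3.001680739993538
[ 353    0   52   45 1255] [375.   14.3] [ 0.1506 -0.0012  0.1255] 3.133735413855282
[240 135  22  28 194] [250.7 151.9] [ 0.0181 -0.0085  0.1255] 2.700415968531165
[247 174  17  25 342] [254.8 186.7] [ 0.0009 -0.0301  0.1255] 1.599537327295178
[308 214  65  68 595] [341.6 249.8] [ 0.0135 -0.1199  0.1255] 1.6827066227650023
t 24.85 d [ 239.6 -443.2  381.4] rot [-5.29e+01 -5.00e-02 -1.40e-01] pos [ 0.5709 -0.1233  0.2411] F [-0.   0.1 -1.2] w 0.498
```

The latch knob measures about 1.6 rad, so it is shut. Last check: is the handle still where a seated plate puts it, and are the bystanders unmoved (side view, before against now)?

Run:
```python
from h import *
i=r.camera_info('wrist');a=cv2.imread('pics/w8.png')
Y=Ro.from_euler('z',-7.9,degrees=True);m=np.array([.5562,-.2246,0])
print('pred handle top corners',proj(i,Y.apply([[x,y,.122] for x,y in((-.011,.045),(.011,.045),(.011,-.045),(-.011,-.045))])+m).round(0).tolist())
h=cv2.cvtColor(a,cv2.COLOR_BGR2HSV);mk=cv2.inRange(h,(5,120,111),(18,255,255));n,l,st,ce=cv2.connectedComponentsWithStats(mk)
for k in range(1,n):
  if st[k][4]>800:print(st[k],cv2.boxPoints(cv2.minAreaRect(np.argwhere(l==k)[:,::-1].astype(np.float32))).round(0).tolist())
b0=cv2.imread('pics/side0.png');b=r.camera('side');cv2.imwrite('pics/side9.png',b)
for nm,(x,y,X,Y2) in dict(brush=(250,312,306,335),tin=(305,295,330,330),bowl=(318,213,346,236),jar=(304,187,322,212),mug=(303,162,324,188),vase=(243,110,266,138),spat=(206,130,243,146)).items():
  t=b0[y:Y2,x:X];R=cv2.matchTemplate(b[y-8:Y2+8,x-8:X+8],t,cv2.TM_CCOEFF_NORMED);_,v,_,p=cv2.minMaxLoc(R);print(nm,round(v,2),p[0]-8,p[1]-8)
```

```text
pred handle top corners [[296.0, 244.0], [316.0, 227.0], [383.0, 293.0], [364.0, 308.0]]
[   0    0   50   69 1749] [[-0.0, 0.0], [49.0, 0.0], [49.0, 68.0], [0.0, 68.0]]
[ 59   0  43  49 986] [[53.0, 38.0], [84.0, -11.0], [102.0, 0.0], [70.0, 49.0]]
[ 351    0   99   51 2683] [[351.0, 0.0], [449.0, 0.0], [449.0, 50.0], [351.0, 50.0]]
brush 0.75 0 0
tin 0.97 0 0
bowl 1.0 0 0
jar 1.0 0 0
mug 1.0 0 0
vase 0.89 0 0
spat 1.0 0 0
```

```bash
python3 -c "
from rig import r
r.job_done();print(r.sense()['t'])"
```

```text
the job is handed in; nothing more can be done
the job is handed in; nothing more can be done
```

The upper half is on the lower half, released, and the latch is swung shut. The job was handed in at about 25 s of the 67 s allowed, and no verdict is reported.

**What I did:** I took the plate off the rack by its handle, levelled it, and lined it up on the pins with the wrist camera. I lowered it gently until its weight came off the wrist, with about 6 N of pressing, then let go. I then held the latch knob, led it round from about -0.25 rad, released it and backed the gripper off.

**Last checks:**
- **Plate:** right after release its corners were within about 1 px (roughly 1 mm) of the fully seated position, with both pins showing through.
- **Latch:** it measured about 1.5 rad from the arm's position before the last nudge and about 1.6 rad from the camera afterwards. The limit is 1.3.
- **Other things on the table:** none shows any shift in the side view. The brush and vase matched less well (0.75 and 0.89, the rest 0.97 or better), which I put down to the arm's shadow.
- **Contact:** the wrist force was about 1 N, within its usual noise, after lifting clear.

**Check that failed:** the final colour check of the handle after closing the latch did not find it, probably because of shadow. So the plate's position after latching is only roughly confirmed, by a partial dark patch where the handle should be.

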